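# Line up the bottles by height on the bottle board

### The job

Put the four screw-cap bottles that stand about the board (not the bottles at the back wall) onto the four round pads of the white board, lined up by height: the tallest on the pad next to the tall end block, then shorter and shorter towards the other end. Leave each bottle standing upright and centred on its own pad, and do not knock any bottle over on the way.

Things in the scene. Friction and masses are not known exactly. Their poses are not given: they have to be found in the camera images.
- bottle_118_center (a point): brown glass bottle with a narrower black cap (cap 32 mm across), 118 mm tall over the cap; round body 56 mm across up to 96 mm high, which is where to grip it. Loose, on the table round the board and nearer than the mixer and the back wall (like bottles by the wall are not meant), standing upright on the table at the start. The point is on its axis, half-way up its full height; z axis up along the bottle.
- bottle_100_center (a point): white bottle with a narrower red cap (cap 35 mm across), 100 mm tall over the cap; round body 50 mm across up to 78 mm high, which is where to grip it. Loose, on the table round the board and nearer than the mixer and the back wall (like bottles by the wall are not meant), standing upright on the table at the start. The point is on its axis, half-way up its full height; z axis up along the bottle.
- bottle_85_center (a point): brown bottle with a narrower white cap (cap 34 mm across), 85 mm tall over the cap; round body 44 mm across up to 65 mm high, which is where to grip it. Loose, on the table round the board and nearer than the mixer and the back wall (like bottles by the wall are not meant), standing upright on the table at the start. The point is on its axis, half-way up its full height; z axis up along the bottle.
- bottle_62_center (a point): small white dropper bottle with a narrower green cap (cap 23 mm across), 62 mm tall over the cap; round body 30 mm across up to 46 mm high, which is where to grip it. Loose, on the table round the board and nearer than the mixer and the back wall (like bottles by the wall are not meant), standing upright on the table at the start. The point is on its axis, half-way up its full height; z axis up along the bottle.
- pad_a: first from the left (seen from the robot) of the four equal round dark rubber pads in a straight row on the white board (100 x 400 x 10 mm, fixed on the table, its pose differs each time). Pad 68 mm across, pads 82 mm apart centre to centre. Origin at the centre of the pad's underside, the pad's top is 2 mm higher (12 mm above the table); x axis across the row, y axis along the row to the left, z up. Fixed.
- pad_b: second from the left (seen from the robot) of the four equal round dark rubber pads in a straight row on the white board (100 x 400 x 10 mm, fixed on the table, its pose differs each time). Pad 68 mm across, pads 82 mm apart centre to centre. Origin at the centre of the pad's underside, the pad's top is 2 mm higher (12 mm above the table); x axis across the row, y axis along the row to the left, z up. Fixed.
- pad_c: third from the left (seen from the robot) of the four equal round dark rubber pads in a straight row on the white board (100 x 400 x 10 mm, fixed on the table, its pose differs each time). Pad 68 mm across, pads 82 mm apart centre to centre. Origin at the centre of the pad's underside, the pad's top is 2 mm higher (12 mm above the table); x axis across the row, y axis along the row to the left, z up. Fixed.
- pad_d: fourth from the left (seen from the robot) of the four equal round dark rubber pads in a straight row on the white board (100 x 400 x 10 mm, fixed on the table, its pose differs each time). Pad 68 mm across, pads 82 mm apart centre to centre. Origin at the centre of the pad's underside, the pad's top is 2 mm higher (12 mm above the table); x axis across the row, y axis along the row to the left, z up. Fixed.
- tall_stop: the tall end block of the board: an upright dark steel block 20 mm thick along the row, 92 mm wide across it, 50 mm tall, with two bright screw heads on top. It stands at the left or the right end of the row, its centre 61 mm beyond the centre of the last pad there; the other end has only a flat strip 6 mm high of the same outline. Origin at the centre of its underside, 10 mm above the table; same axes as the pads. Fixed.
Not all that is in view belongs to the job. What is shaped like the part that bears bottle_62_center but yellow is not meant.

How it is judged:
By the outcome, as a careful person would: the job done as asked, in the order asked, and still so for the second after the job is handed in, with the robot touching nothing.
It also fails if it takes over 104 s, if anything falls off the work surface, if the arm or the gripper's body presses on something with over 40 N, if the wrist force passes 120 N, or if a joint passes its speed limit or range.

### The arm

A 6-joint arm with a two-finger parallel gripper is mounted at the origin on a cart in front of the work surface, level with it; the furniture and walls round the work are solid. World frame = base frame: x ahead of the robot, y to its left, z up, the work surface at z = 0. Lengths are in m, angles in rad, forces in N, time in s.
With the tool pointing down it reaches from about 0.35 to 0.95 m from the base axis. Payload 17.4 kg.
Tool frame: the origin (TCP) lies on the centre line of the jaws, within the pads' length; the fingertips stand 14 mm ahead of it and the grasp point (between the pads) lies 5 mm behind it (arm.nose_length is the distance from the TCP to the fingertips, in m); z points along the fingers, y is the line along which they close (so a half turn about z gives the same grasp; the last joint's range is limited). The gripper opens to 93 mm and grips with 3 to 60 N. Pads are 15 mm wide; open, the fingers measure 128 mm over their backs; the gripper's body (75 mm by 188 mm) begins 65 mm behind the grasp point.
Start: joints at [-1.253, 0.116, 1.442, -0, 1.584, -0.038], TCP at [0.235, -0.633, 0.233] pointing down, gripper open.
Joint ranges: [-2.83, 2.83], [-0.83, 2.19], [0.07, 2.5], [-1.14, 4.28], [0.01, 3], [-2.97, 2.97]. Speed limits (rad/s): [1.89, 1.89, 2.22, 3.14, 3.14, 3.14].

### API

Orientations are given as a rotation vector (axis times angle).
In Python, from workcell import arm gives the robot as it stands. Calls block until the motion is done:
- arm.movep(position, orientation): joint-space move of the TCP to a pose.
- arm.servo_line(position, max_speed=0.15, rot=None): straight line of the TCP; rot=None keeps the orientation; max_speed is the mean speed in m/s.
- arm.goto_joints(angles): joint-space move.
- arm.ungrasp() and arm.clamp(f_grip=None): open the fingers fully, or close them until they stop; f_grip is the grip in N (None keeps the last).
- arm.sleep(seconds).
- arm.solve_ik(position, orientation): joint angles nearest the present ones, or None.
- arm.observe(): the state.
- arm.capture(name): name is "side" or "top" or "wrist"; returns a dict with "pixels" (384x512x3 uint8, red, green, blue), "fx", "fy", "cx", "cy" (pixels), "k1" (the pictures are not rectified: a ray, as slopes to the right and down, at radius r is drawn at 1 + k1 r^2 times it, then the intrinsics apply), "camera_from_world" (4x4, takes a point from world to camera coordinates). Camera axes: x right, y up, looking along -z (the intrinsics and any distortion apply to the point x, -y, -z); pixel columns grow to the right and rows downward; lengths in m; the calibration is good to about 2 mm. A picture is of the moment at which its call begins. There is no depth.
A pose or a line that the arm cannot do raises arm.Unreachable and nothing moves.
- arm.finish_job(): hands the job in; it is judged then, once.
Trained networks look in a picture, given as the dict that the camera call returned (one of the last four; its "shot" number tells which), for a name from the list of things; names that differ only in an ending like _2 or _b are one class to them, and where a whole thing is asked for, a point or a joint stands for the part that bears it (a point fixed in the world has none). Each returns a list of dicts, best first, with "conf" (0 to 1); they miss things now and then, are a little off and sometimes report something else, mostly with a low value. They report only what shows in the picture. A call takes as long as a camera call. They do not tell look-alikes from the thing itself.
- arm.look_for(picture, label): "rect" ([left, top, width, height] in pixels, round what is visible of it).
- arm.mark_of(picture, label): "at" ([row, column] in pixels: a listed point, or the origin of a listed thing).
The state is a dict: "time": time; "joint_positions": joint angles; "joint_velocities": joint speeds; "joint_torque": joint torques, N m; "tool_pos": TCP position; "ee_rot": TCP orientation; "wrist_force": force on the tool from outside, world axes, zero at the start; "moment": the same for the moment, N m; "width": opening from 0.0 (shut) to 1.0 (fully open); "grasp_force": force on a finger pad.
Only numpy, scipy, OpenCV 4.12 (cv2) and the standard library are available. Lean on these libraries where they do the work, as an engineer would, in place of code of your own. Each camera call takes 0.05 s, during which the arm holds its last target. There are 200 camera calls.

## Working session

There is one attempt and no reset: what is moved stays moved. The work goes in short steps, each a Python script; the robot and the scene stay as the last script left them, time stands still between calls to the robot, and variables do not carry over. Pictures are saved under pics/ and viewed, at most 14 in all, crops included, and the job is handed in when it is done.

```bash
mkdir -p pics; cat > h.py <<'E'
import numpy as np, cv2
from workcell import arm
def ray(p,at):
    r,c=at; s=np.array([(c-p['cx'])/p['fx'],(r-p['cy'])/p['fy']]); u=s.copy()
    for _ in range(20): u=s/(1+p['k1']*(u@u))
    M=np.array(p['camera_from_world']); R,t=M[:3,:3],M[:3,3]
    d=R.T@np.array([u[0],-u[1],-1]); return -R.T@t, d/np.linalg.norm(d)
def onz(p,at,z):
    o,d=ray(p,at); return o+d*(z-o[2])/d[2]
def proj(p,X):
    M=np.array(p['camera_from_world']); q=M[:3,:3]@np.array(X)+M[:3,3]
    u=np.array([q[0],-q[1]])/-q[2]; u=u*(1+p['k1']*(u@u)); return np.array([u[1]*p['fy']+p['cy'],u[0]*p['fx']+p['cx']])
def tri(obs):
    A=0;b=0
    for p,at in obs:
        o,d=ray(p,at); P=np.eye(3)-np.outer(d,d); A=A+P; b=b+P@o
    x=np.linalg.solve(A,b)
    return x,[float(np.linalg.norm(np.cross(x-ray(p,a)[0],ray(p,a)[1]))) for p,a in obs]
def save(p,n,crop=None,k=1):
    im=p['pixels'][:,:,::-1]
    if crop: r0,r1,c0,c1=crop; im=im[r0:r1,c0:c1]
    cv2.imwrite('pics/'+n,cv2.resize(im,None,fx=k,fy=k,interpolation=cv2.INTER_CUBIC))
E
python3 - <<'E'
from h import *
np.set_printoptions(precision=3,suppress=True)
P={n:arm.capture(n) for n in('top','side')}
for n,p in P.items():
    save(p,n+'0.png',None,1.5); o,d=ray(p,(192,256)); print(n,o,d,p['fx'])
    for l in ['bottle_118_center','bottle_100_center','bottle_85_center','bottle_62_center','pad_a','tall_stop']:
        print(l,[(np.round(m['at'],1).tolist(),round(m['conf'],2),onz(p,m['at'],{'bot':int(l.split('_')[1])/2000 if l[0]=='b' else 0}.get(l[:3],.01)).round(3).tolist()) for m in arm.mark_of(p,l)])
print(arm.observe()['ee_rot'])
E
```

```text
top [0.365 0.009 1.367] [ 0.15   0.016 -0.989] 423.0982966778244
bottle_118_center []
bottle_100_center [([220.6, 152.5], 0.5, [0.473, 0.355, 0.05])]
bottle_85_center [([171.0, 297.1], 0.59, [0.635, -0.1, 0.042])]
bottle_62_center [([153.3, 230.8], 0.63, [0.695, 0.114, 0.031])]
pad_a [([226.5, 231.6], 0.8, [0.459, 0.108, 0.01]), ([211.7, 303.4], 0.79, [0.508, -0.122, 0.01]), ([221.5, 255.3], 0.67, [0.476, 0.033, 0.01]), ([218.3, 284.6], 0.61, [0.487, -0.062, 0.01])]
tall_stop [([207.6, 326.1], 0.74, [0.522, -0.196, 0.01]), ([155.9, 231.1], 0.64, [0.691, 0.114, 0.01])]
side [0.357 0.919 0.58 ] [ 0.153 -0.865 -0.477] 388.46144152090153
bottle_118_center [([149.5, 286.3], 0.56, [0.472, -0.35, 0.059])]
bottle_100_center [([285.8, 247.9], 0.61, [0.477, 0.345, 0.05])]
bottle_85_center []
bottle_62_center [([227.0, 213.6], 0.71, [0.608, 0.124, 0.031]), ([222.7, 186.2], 0.58, [0.684, 0.117, 0.031])]
pad_a [([147.5, 288.4], 0.7, [0.477, -0.49, 0.01]), ([191.0, 269.9], 0.68, [0.498, -0.128, 0.01]), ([221.8, 269.0], 0.63, [0.476, 0.046, 0.01]), ([233.4, 269.2], 0.6, [0.468, 0.1, 0.01]), ([204.3, 269.9], 0.48, [0.487, -0.047, 0.01])]
tall_stop [([182.8, 267.7], 0.68, [0.513, -0.181, 0.01])]
[-3.092 -0.556  0.   ]
```

View pics/top0.png

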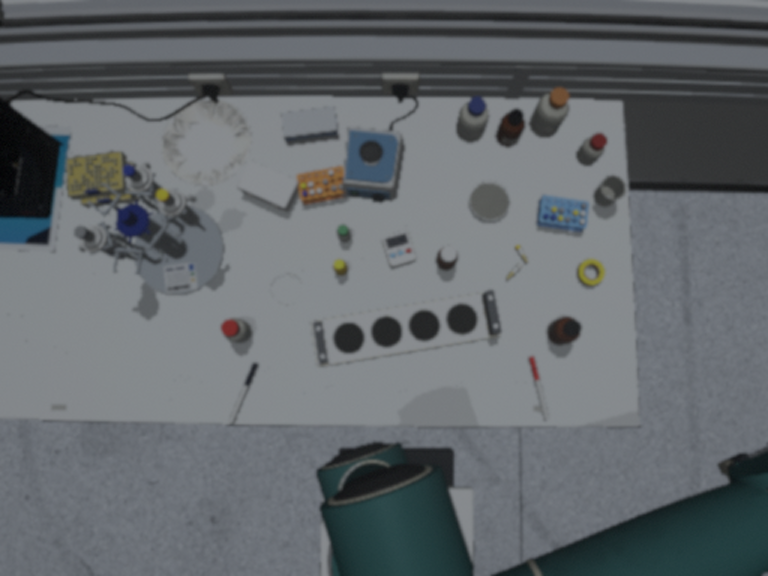

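View pics/side0.png

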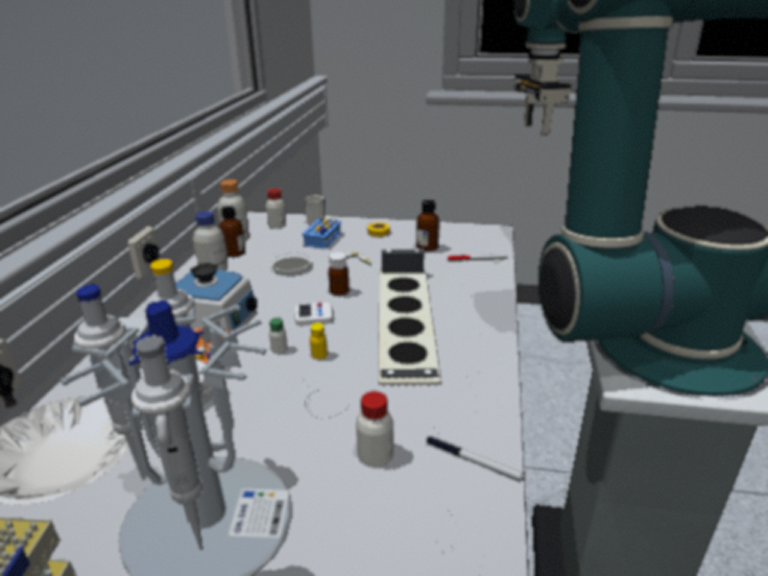

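The top view (768 px wide) shows:
- **Tall block:** right end of the row, at (490,312), so 118→pad_d, 100→pad_c, 85→pad_b and 62→pad_a.
- **118:** brown with black cap at (565,330). The like one at (511,125) is by the wall, so it is not meant.
- **100:** red cap at (235,330). The one at (597,145) is by the wall.
- **85:** white cap at (447,258), the only one.
- **62:** green at (343,232). The yellow look-alike at (340,267) is excluded.

Next I'll take an enlarged crop of the green and yellow pair, then wrist views from two places.

```bash
cat >> h.py <<'E'
from scipy.spatial.transform import Rotation as Ro
def down(adeg):
    a=np.radians(adeg)/2; return np.array([np.cos(a),np.sin(a),0])*np.pi
L=['bottle_118_center','bottle_100_center','bottle_85_center','bottle_62_center','pad_a','tall_stop']
def zof(l): return int(l.split('_')[1])/2000 if l[0]=='b' else .01
def scan(p,labels=L):
    D={}
    for l in labels:
        D[l]=[(m['at'],m['conf']) for m in arm.mark_of(p,l)]
        print(p['shot'],l,[(np.round(a,1).tolist(),round(c,2),onz(p,a,zof(l))[:2].round(4).tolist()) for a,c in D[l]])
    return D
E
python3 - <<'E'
from h import *
p=arm.capture('side'); save(p,'crop.png',(140,260,150,330),4)
for i,(x,y) in enumerate([(.5,-.12),(.5,.15)]):
    arm.movep([x,y,.40],down(102)); s=arm.observe(); print(s['time'],s['joint_positions'])
    w=arm.capture('wrist'); save(w,f'w{i}.png',None,1.2); o,d=ray(w,(192,256)); print(o,d); scan(w)
E
```

```text
2.9 [-2.86296205e-01 -2.26582524e-01  1.50248143e+00 -9.45180904e-05
  1.86625588e+00 -4.94474649e-01]
[ 0.48294399 -0.04072529  0.55205733] [ 0.06686706 -0.30589043 -0.94971566]
4 bottle_118_center [([260.5, 222.0], 0.88, [0.4827, -0.3481])]
4 bottle_100_center []
4 bottle_85_center [([152.1, 331.9], 0.87, [0.6343, -0.1047])]
4 bottle_62_center [([7.6, 359.3], 0.86, [0.6158, 0.126]), ([21.0, 404.0], 0.56, [0.6921, 0.1232])]
4 pad_a [([54.8, 263.6], 0.91, [0.4825, 0.029]), ([152.4, 256.8], 0.75, [0.5064, -0.1386]), ([107.5, 256.1], 0.69, [0.4881, -0.0592]), ([3.4, 264.1], 0.66, [0.4665, 0.1056])]
4 tall_stop [([181.6, 254.5], 0.91, [0.5139, -0.1953])]
4.3 [ 2.41235558e-01 -2.10416206e-01  1.48825535e+00 -3.13115551e-04
  1.86373914e+00  3.22007636e-02]
[0.48296094 0.22918605 0.55243954] [ 0.0677965  -0.30616469 -0.94956138]
5 bottle_118_center [([361.6, 198.9], 0.89, [0.4776, -0.3371])]
5 bottle_100_center [([17.0, 267.9], 0.97, [0.4777, 0.3476]), ([363.8, 197.3], 0.31, [0.475, -0.3545])]
5 bottle_85_center [([280.7, 297.0], 0.56, [0.6404, -0.1034])]
5 bottle_62_center [([181.6, 353.1], 0.74, [0.6927, 0.1185]), ([281.3, 293.3], 0.71, [0.6367, -0.1139])]
5 pad_a [([200.1, 233.0], 0.98, [0.4809, 0.0284]), ([274.0, 231.1], 0.96, [0.5081, -0.1376])]
5 tall_stop []
```

View pics/crop.png

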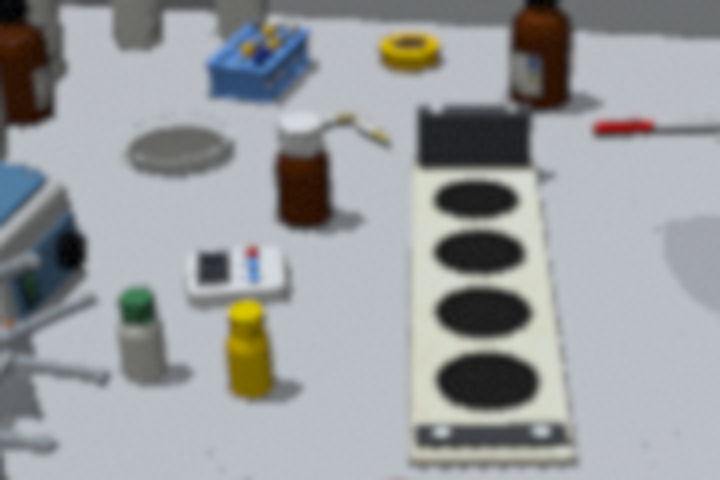

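View pics/w1.png

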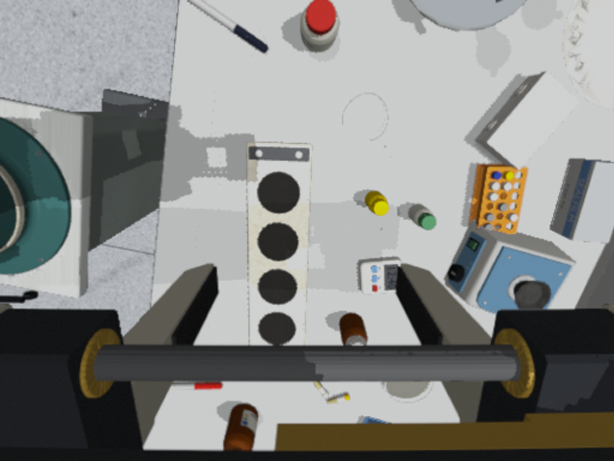

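View pics/w0.png

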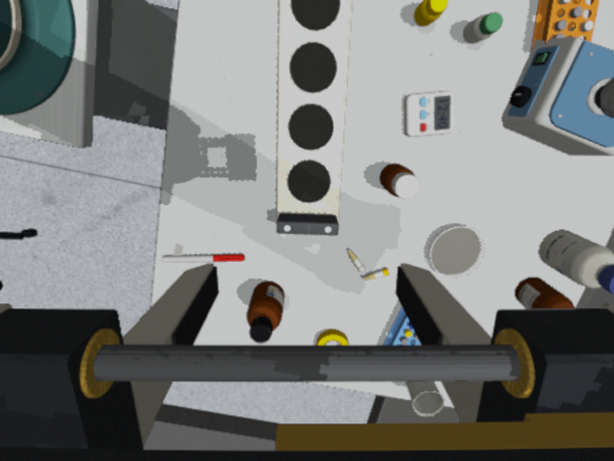

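The crop confirms it: the green-capped white dropper is at crop (140,335) and the yellow one at (248,350). The board runs from the dark tall block at the far right end to the flat strip at the left. In the wrist views the bottles and all four pads show clearly. Now I'll measure 118 and the pads and pick 118.

```bash
cat >> h.py <<'E'
import json
def padblobs(p,guess,z=.012):
    """dark ellipse centre nearest each guess -> pixel (row,col) or None"""
    g=cv2.cvtColor(p['pixels'],cv2.COLOR_RGB2GRAY); out=[]
    n,lab,st,cen=cv2.connectedComponentsWithStats((g<60).astype(np.uint8))
    for X in guess:
        rr,cc=proj(p,[*X[:2],z]); best=None
        if 0<=rr<384 and 0<=cc<512:
            k=lab[int(rr),int(cc)]
            if k and st[k][0]>0 and st[k][1]>0:
                cs,_=cv2.findContours((lab==k).astype(np.uint8),cv2.RETR_EXTERNAL,cv2.CHAIN_APPROX_NONE)
                c=max(cs,key=cv2.contourArea)
                if len(c)>15:
                    e=cv2.fitEllipse(c); full=np.pi*e[1][0]*e[1][1]/4
                    if abs(cv2.contourArea(c)/full-1)<.1: best=(e[0][1],e[0][0])
        out.append(best)
    return out
def locate(l,guess,a=102,offs=((.03,-.03),(.13,.03)),z=.32):
    xt=np.array([np.cos(np.radians(a)),np.sin(np.radians(a))]); yt=np.array([xt[1],-xt[0]]); obs=[]
    for u,v in offs:
        q=np.array(guess)+u*xt+v*yt; arm.movep([*q,z],down(a)); p=arm.capture('wrist')
        ms=[(np.linalg.norm(onz(p,m['at'],zof(l))[:2]-guess),m['at'],m['conf']) for m in arm.mark_of(p,l)]
        ms=[m for m in ms if m[0]<.03]
        if ms: m=min(ms,key=lambda m:m[0]); obs.append((p,m[1])); print(l,np.round(m[1]),round(m[2],2),onz(p,m[1],zof(l))[:2].round(4))
    if len(obs)>1: print('tri',*[np.round(v,4) for v in tri(obs)],'t',arm.observe()['time'])
    return np.mean([onz(p,a_,zof(l))[:2] for p,a_ in obs],0),obs
E
python3 - <<'E'
from h import *
G=[(.463,.108),(.481,.0285),(.490,-.056),(.507,-.138)]
obs=[[],[],[],[]]
def add(p):
    for i,b in enumerate(padblobs(p,G)):
        if b is not None: obs[i].append((p,b)); print('pad',i,np.round(b,1),onz(p,b,.012)[:2].round(4))
add(arm.capture('wrist')); arm.movep([.5,-.02,.40],down(102)); add(arm.capture('wrist'))
arm.movep([.45,.05,.40],down(102)); add(arm.capture('wrist')); add(arm.capture('top'))
for o in obs:
    if len(o)>1: print('tri',*[np.round(v,4) for v in tri(o)])
x,o=locate('bottle_118_center',(.480,-.347)); print(x)
w=arm.capture('wrist'); save(w,'w118.png',None,1.2)
E
```

```text
pad 0 [160.3 231.9] [0.4639 0.1072]
pad 1 [201.2 231.3] [0.478  0.0265]
pad 2 [238.7 230.9] [ 0.4921 -0.0539]
pad 0 [ 66.1 250. ] [0.4637 0.1071]
pad 1 [114.9 248.5] [0.4777 0.0261]
pad 2 [159.4 247.3] [ 0.4919 -0.0543]
pad 3 [200.4 246.1] [ 0.5061 -0.1351]
pad 0 [113.9 269.3] [0.4636 0.107 ]
pad 1 [158.6 267. ] [0.4778 0.0263]
pad 2 [199.5 264.8] [ 0.4919 -0.0542]
pad 3 [237.2 262.9] [ 0.506  -0.1348]
pad 3 [212.3 307.5] [ 0.506  -0.1353]
tri [0.4637 0.107  0.0113] [0.0001 0.0001 0.0002]
tri [0.4779 0.0261 0.0109] [0.0001 0.0002 0.0001]
tri [ 0.492  -0.0546  0.0108] [0.0001 0.0001 0.0001]
tri [ 0.5061 -0.1354  0.0108] [0.0001 0.0001 0.    ]
bottle_118_center [176. 274.] 0.73 [ 0.478  -0.3474]
bottle_118_center [236. 235.] 0.63 [ 0.4778 -0.3431]
tri [ 0.479  -0.3506  0.0448] [0.0008 0.0008] t 8.1667
[ 0.47788885 -0.34523177]
```

View pics/w118.png

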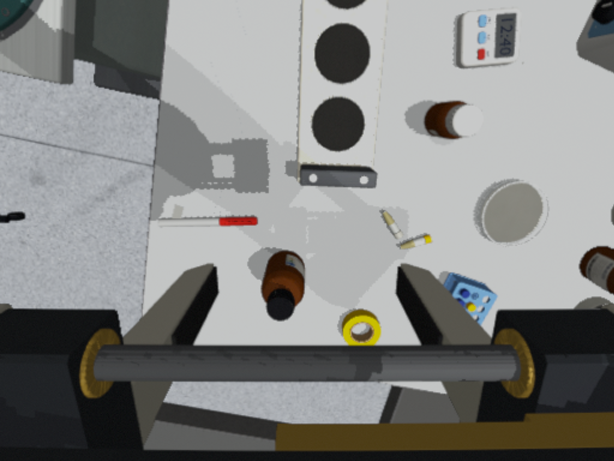

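Pads are consistent: 82 mm spacing, z ≈ 11 mm, and residuals of 0.2 mm. The mark on 118 is weaker (z 45 mm against 59). I'll sharpen it with colour blobs from two views at 90° yaw, which makes the axis independent of height, then pick 118.

```bash
cat >> h.py <<'E'
PADS=[(.4637,.1070),(.4779,.0262),(.4920,-.0544),(.5061,-.1352)]
# label: guess z of the coloured part
PART={'bottle_118_center':.108,'bottle_100_center':.09,'bottle_85_center':.034,'bottle_62_center':.053}
def mask(p,l):
    h,s,v=cv2.split(cv2.cvtColor(p['pixels'],cv2.COLOR_RGB2HSV))
    if '118' in l: m=v<50
    elif '100' in l: m=((h<8)|(h>172))&(s>130)&(v>60)
    elif '85' in l: m=((h<15)|(h>170))&(s>90)&(v>25)
    else: m=(h>50)&(h<90)&(s>70)
    return m.astype(np.uint8)
def blob(p,l,g,zp=None):
    n,lab,st,cen=cv2.connectedComponentsWithStats(mask(p,l)); rc=proj(p,[*g,PART[l] if zp is None else zp])
    c=[(np.linalg.norm(cen[k][::-1]-rc),st[k][4],cen[k][::-1]) for k in range(1,n) if st[k][4]>15]
    c=[q for q in c if q[0]<25]
    if not c: return None
    q=max(c,key=lambda q:q[1]); print(l[7:10],p['shot'],'pred',rc.round(),'blob',q[2].round(1),'area',q[1]); return q[2]
def axis(l,g,yaws=(102,12),z=.32,top=True):
    obs=[]
    for a in yaws:
        xt=np.array([np.cos(np.radians(a)),np.sin(np.radians(a))]); q=np.array(g)+.09*xt
        arm.movep([*q,z],down(a)); p=arm.capture('wrist'); b=blob(p,l,g)
        if b is not None: obs.append((p,b))
    if top:
        p=arm.capture('top'); b=blob(p,l,g)
        if b is not None: obs.append((p,b))
    x,r=tri(obs); print(l,'tri',x.round(4),np.round(r,4),'t',round(arm.observe()['time'],1)); return x
def pick(xy,z,a,f=25):
    arm.ungrasp(); arm.movep([*xy,z+.13],down(a)); arm.servo_line([*xy,z],max_speed=.15); arm.clamp(f)
    s=arm.observe(); print('width',s['width']*93,'force',s['grasp_force'])
    arm.servo_line([*xy,z+.15],max_speed=.2); s=arm.observe(); print('lifted width',s['width']*93,s['grasp_force'],s['wrist_force'],s['time'])
def place(i,z,a=100):
    x,y=PADS[i]; arm.movep([x,y,z+.13],down(a)); arm.servo_line([x,y,z+.02],max_speed=.15)
    arm.servo_line([x,y,z+.0135],max_speed=.03); s=arm.observe(); print('at',s['tool_pos'],s['wrist_force'])
    arm.ungrasp(); arm.servo_line([x,y,z+.15],max_speed=.2); print('t',arm.observe()['time'])
E
python3 - <<'E'
from h import *
l='bottle_118_center'
x=axis(l,(.478,-.349))
if abs(x[2]-.108)<.012 and np.hypot(x[0]-.478,x[1]+.347)<.012:
    pick(x[:2],.060,102)
    w=arm.capture('side'); save(w,'held.png',(100,292,200,460),3)
E
```

```text
118 13 pred [227. 256.] blob [225.1 257.2] area 518
118 14 pred [228. 256.] blob [226.5 254.6] area 527
bottle_118_center tri [ 0.4788 -0.3473  0.1052] [0.0001 0.0001] t 10.1
width 55.64691123026986 force 25.00016838312149
lifted width 55.96164182200098 24.99965339899063 [ 0.19023003  0.32913415 -2.67887962] 14.3833
```

Grip width is 56 mm, which matches the 118 body. Next: place it on pad_d, then do 100 onto pad_c.

```bash
python3 - <<'E'
from h import *
place(3,.060)
l='bottle_100_center'
x=axis(l,(.4775,.348))
if abs(x[2]-.09)<.012 and np.hypot(x[0]-.4775,x[1]-.348)<.012:
    pick(x[:2],.050,102)
    w=arm.capture('side'); save(w,'s1.png',None,1.5)
E
```

```text
at [ 0.50609035 -0.13516516  0.07351991] [-0.43103857  0.09134774 -2.64918901]
t 18.1667
100 17 pred [222. 255.] blob [225.3 253.2] area 513
100 18 pred [222. 255.] blob [224.4 259.2] area 524
100 19 pred [218. 151.] blob [217.7 154. ] area 50
bottle_100_center tri [0.4766 0.3414 0.0891] [0.0009 0.0014 0.0022] t 21.7
width 49.955406722429345 force 24.999589920043945
lifted width 49.75527912701233 24.99884068965912 [ 0.7725607   0.58853718 -2.79368383] 25.9167
```

View pics/s1.png

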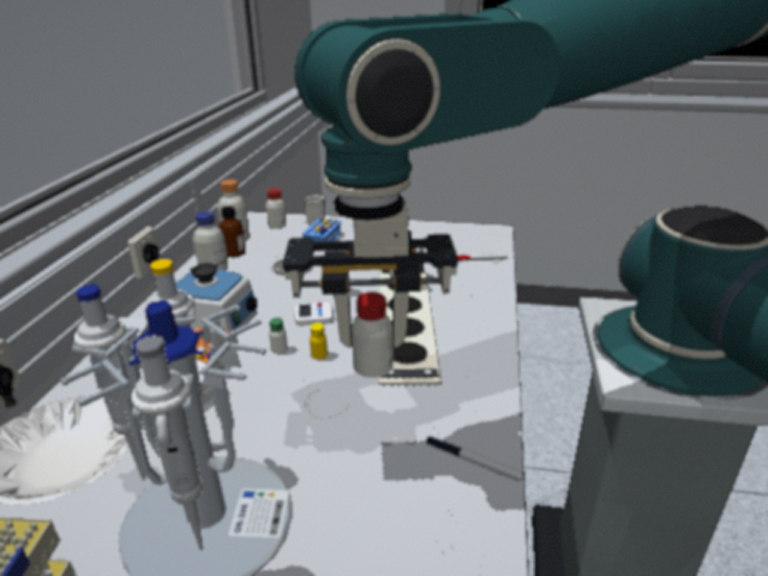

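The 100 bottle is held upright at 50 mm wide in the side view, at (372,335). Next: place it on pad_c, then 85 onto pad_b.

```bash
sed -i 's/z+.0135/z+.0125/' h.py; python3 - <<'E'
from h import *
place(2,.050)
l='bottle_85_center'
x=axis(l,(.637,-.104),top=False)
if abs(x[2]-.034)<.02 and np.hypot(x[0]-.637,x[1]+.104)<.012:
    pick(x[:2],.040,102); place(1,.040)
    w=arm.capture('side'); save(w,'s2.png',None,1.5)
E
```

```text
at [ 0.49197398 -0.05441563  0.06250623] [ 0.23588026  0.22838968 -0.8899047 ]
t 30.425
85_ 21 pred [209. 256.] blob [199.9 255.2] area 381
85_ 22 pred [208. 255.] blob [202.3 253.4] area 336
bottle_85_center tri [ 0.6345 -0.1009  0.0031] [0.0001 0.0001] t 32.6
```

The low z is explained by the visible front face of the glass: the ray meets the axis lower down. The x and y should still hold, so I'll check by drawing the candidate model on the image.

```bash
python3 - <<'E'
from h import *
ims=[]
for a in (12,102):
    t=np.radians(a); q=np.array([.6345,-.1009])+.09*np.array([np.cos(t),np.sin(t)])
    arm.movep([*q,.32],down(a)); p=arm.capture('wrist'); k=5
    print([ (onz(p,m['at'],.0425)[:2].round(4),round(m['conf'],2)) for m in arm.mark_of(p,'bottle_85_center')])
    im=cv2.resize(p['pixels'][:,:,::-1][160:260,210:300],None,fx=4,fy=4,interpolation=cv2.INTER_CUBIC)
    for r,z in((.022,.0),(.022,.065),(.017,.085)):
        pts=np.array([proj(p,[.6345+r*np.cos(u),-.1009+r*np.sin(u),z]) for u in np.linspace(0,6.3,40)])
        cv2.polylines(im,[np.round((pts[:,::-1]-[209.5,159.5])*4).astype(np.int32)],True,(0,255,0),1)
    ims.append(im)
cv2.imwrite('pics/m85.png',np.hstack(ims))
E
```

```text
[(array([ 0.637 , -0.0997]), 0.58)]
[(array([ 0.6365, -0.1015]), 0.77), (array([ 0.501 , -0.1524]), 0.44)]
```

View pics/m85.png

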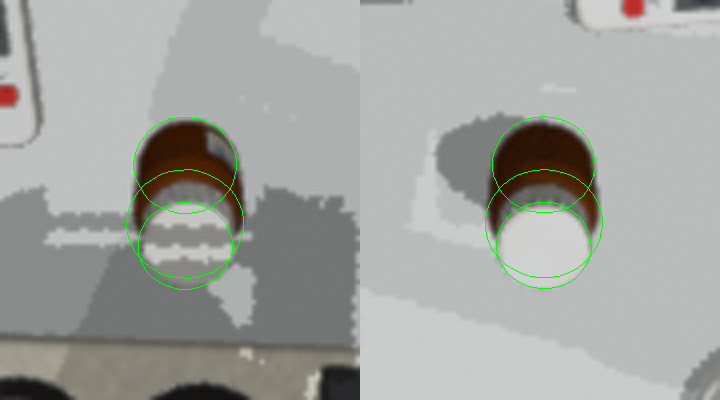

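The model matches both views to about 1 px. In the left crop the bottle sits about 1 mm towards −y because its label was masked out. I'll use (0.6345, −0.1018) and place on pad_b.

```bash
python3 - <<'E'
from h import *
pick((.6345,-.1018),.040,102); place(1,.040)
l='bottle_62_center'
x=axis(l,(.692,.1195))
if abs(x[2]-.053)<.012 and np.hypot(x[0]-.692,x[1]-.1195)<.012:
    pick(x[:2],.030,12,15)
    w=arm.capture('side'); save(w,'s2.png',None,1.5)
E
```

```text
width 43.869292420129845 force 25.000018179416656
lifted width 43.61290529586599 24.99981164932251 [-0.39803093 -0.41603575 -1.89533639] 38.075
at [0.4778687  0.02620436 0.0524926 ] [-0.2037532   0.38602456 -0.4053447 ]
t 41.9583
62_ 25 pred [212. 256.] blob [211.8 254.2] area 189
62_ 26 pred [212. 255.] blob [214.3 254.9] area 190
bottle_62_center tri [0.6891 0.1199 0.0536] [0.0002 0.0002] t 44.6
width 29.8184461603425 force 14.999952167272568
lifted width 29.52000555478766 15.00000536441803 [-0.43025192 -0.98280259 -0.96633771] 48.4583
```

View pics/s2.png

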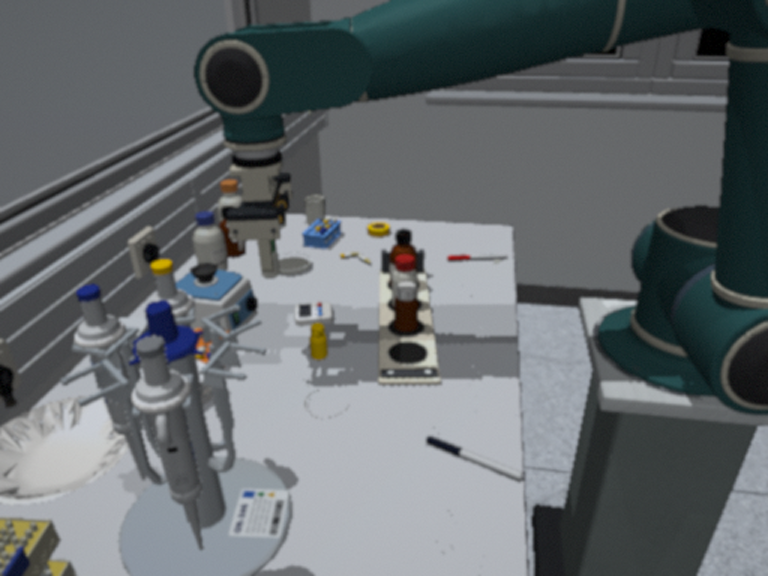

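Three bottles stand in line on the board at (404,270), and the yellow one is untouched at (318,342). Grip width is 29.8 mm, so the dropper is held (green cap hidden by the finger). Next: place it on pad_a and check from two yaws.

```bash
python3 - <<'E'
from h import *
place(0,.030)
ims=[]; H=[(.015,.046,.0115,.062),(.022,.065,.017,.085),(.025,.078,.0175,.1),(.028,.096,.016,.118)]
for q,a in (((.47,.06),100),((.58,-.03),10)):
    arm.movep([*q,.42],down(a)); p=arm.capture('wrist')
    k=1.6; im=cv2.resize(p['pixels'][:,:,::-1][0:290,60:470],None,fx=k,fy=k)
    im=cv2.resize(p['pixels'][:,:,::-1][60:310,140:380],None,fx=1.65,fy=2.2) if 0 else im
    for (x,y),(r,z,rc,zc) in zip(PADS,H):
        for R,Z in((r,0),(r,z),(rc,zc),(.034,0)):
            pts=np.array([proj(p,[x+R*np.cos(u),y+R*np.sin(u),.012+Z]) for u in np.linspace(0,6.3,40)])
            cv2.polylines(im,[np.round((pts[:,::-1]-[60,0])*k).astype(np.int32)],True,(0,255,0),1)
    cv2.imwrite(f'pics/f{a}.png',im)
    for l,zz,i in(('bottle_118_center',.12,3),('bottle_100_center',.102,2),('bottle_62_center',.065,0)):
        b=blob(p,l,PADS[i],zz)
        if b is not None: print((onz(p,b,zz)[:2]-PADS[i]).round(4))
print(arm.observe()['time'])
E
```

```text
at [0.46366371 0.10696395 0.04247169] [ 0.83247519  0.07463463 -0.56875088]
t 53.0833
118 29 pred [263. 257.] blob [263.5 256.5] area 563
[-0.0001 -0.0002]
100 29 pred [216. 257.] blob [216.1 256.9] area 364
[0.0002 0.0001]
62_ 29 pred [118. 257.] blob [118. 257.] area 144
[ 0.0001 -0.0004]
118 30 pred [206. 311.] blob [205. 310.] area 357
[0.001  0.0013]
100 30 pred [202. 261.] blob [201.7 260.2] area 348
[-0.0001  0.0009]
62_ 30 pred [194. 171.] blob [194.5 171. ] area 140
[ 0.     -0.0002]
55.4167
```

View pics/f100.png

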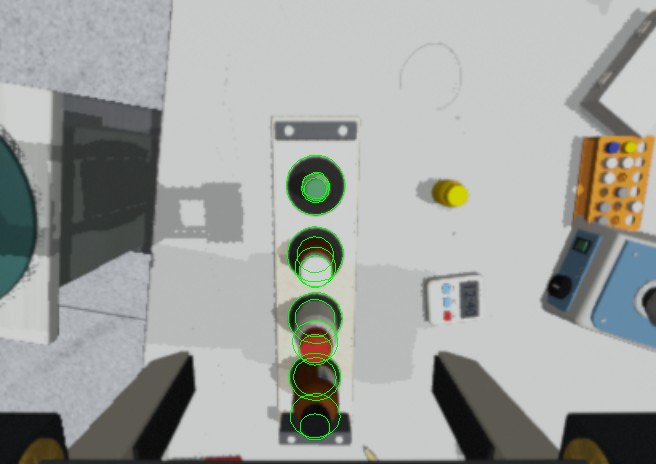

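View pics/f10.png

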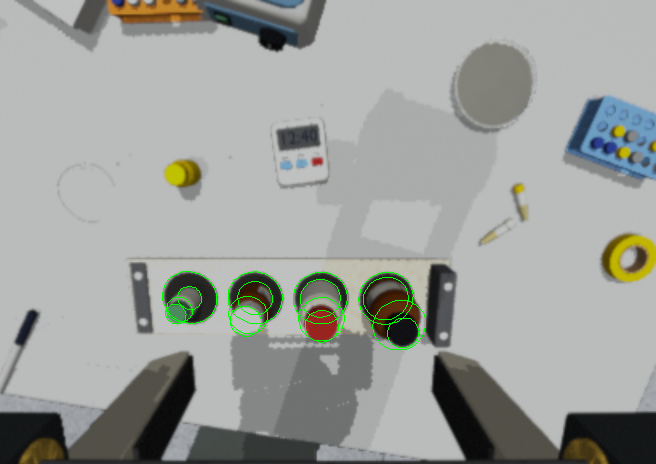

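Both views show the four bottles upright and centred: the caps I could measure are within about 1.6 mm of the pad axes, and 85 fits its drawn outline. They are in the right order from the tall block, and the gripper is clear at 0.42 m, so I'm handing in.

```bash
python3 -c "
from workcell import arm
print(arm.finish_job())"
```

```text
the job is handed in; nothing more can be done
None
```

I handed the job in at about 55 s: all four bottles stand upright on their pads, tallest at the tall block (118, 100, 85, 62 on pads d, c, b, a), with cap centres within about 1.6 mm of the pad axes (85 judged by eye against its outline).

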